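# Open the cam clamp to free a door trim panel

## Robot

A 6-joint arm with a two-finger parallel gripper is mounted at the origin on the work surface. World frame = base frame: x ahead of the robot, y to its left, z up, the work surface at z = 0. Lengths are in mm, angles in rad, forces in N, time in s.
With the tool pointing down it reaches from about 350 to 975 mm from the base axis. Payload 7.1 kg.
Tool frame: the origin (TCP) lies on the front face of the gripper's body, between the roots of the fingers; the fingertips stand 80 mm ahead of it and the grasp point (between the pads) lies 61 mm ahead of it (env.tips_ahead is the distance from the TCP to the fingertips, in mm); z points along the fingers, y is the direction in which the jaws open and shut (so a half turn about z gives the same grasp; the last joint's range is limited). The gripper opens to 88 mm and grips with 3 to 60 N. Pads are 20 mm wide; open, the fingers measure 115 mm over their backs; the gripper's body (75 mm by 178 mm) begins 61 mm behind the grasp point.
Start: joints at [1.258, 0.423, 1.63, -0, 1.089, -0.019], TCP at [180.963, 598.212, 302.675] pointing down, gripper open.
Joint ranges: [-3, 3], [-0.9, 2.11], [0.09, 2.58], [-1.31, 4.45], [0.11, 2.69], [-2.54, 2.54]. Speed limits (rad/s): [2.39, 2.39, 3.01, 3.14, 3.14, 3.14].

## Interface

Orientations are given as a unit quaternion [x, y, z, w].
In Python, from station import env, set_gripper, viewer, workorder gives the robot as it stands. Calls block until the motion is done:
- env.reach(position, orientation): joint-space move of the TCP to a pose.
- env.move_l(position, rot=None, rate=150, f_stop=None): straight line of the TCP; rot=None keeps the orientation; rate is the mean speed in mm/s. With f_stop (N) it stops when the force on the tool has changed by that much, and returns True; else False.
- env.move_joints(angles): joint-space move.
- set_gripper(opening): finger opening in mm; the grip force is fixed at half the most; returns when the fingers have stopped.
- env.hold(seconds).
- env.ik(position, orientation): joint angles nearest the present ones, or None.
- env.read_state(): the state.
- viewer.camera(name): name is "scene" or "side" or "wrist"; returns the picture (480x640x3 uint8, blue, green, red); there is no depth.
- viewer.camera_params(name): a dict with "fx", "fy", "cx", "cy" (pixels), "pose" (4x4, takes a point from camera to world coordinates); the wrist camera has in their place "tool_from_camera" (4x4, takes a point from camera to tool coordinates, whose origin is the TCP and whose axes are the flange's). Camera axes: x right, y up, looking along -z (the intrinsics and any distortion apply to the point x, -y, -z); pixel columns grow to the right and rows downward; lengths in mm; the calibration is good to about 2 mm. A picture is of the moment at which its call begins: read the wrist's pose just before it. camera_params takes no time and is no camera call.
A pose or a line that the arm cannot do raises env.IKError and nothing moves.
- workorder.sign_off(): hands the job in, once; it reports no verdict.
The state is a dict: "time_s": time; "qpos": joint angles; "dq": joint speeds; "tau": joint torques, N m; "tool_pos": TCP position; "orientation": TCP orientation; "force": force on the tool from outside, world axes, zero at the start; "wrist_torque": the same for the moment, N m; "width": finger opening in mm.
Only numpy, scipy, OpenCV 4.12 (cv2) and the standard library are available. Lean on these libraries where they do the work, as an engineer would, in place of code of your own. Each camera call takes 0.05 s, during which the arm holds its last target.

## Task

The cam clamp on the bench is shut on a car-door switch panel; open it to free the panel. First swing the cam's handle round, by way of the side farthest from the robot, until the cam is at its low point (handle pointing square across to the left as the robot faces it, thin side of the disc towards the sliding jaw), and only then push the sliding jaw forward, away from the panel, until it is fully home against the cam. Push with the fingertips or the outside of the fingers, take hold of nothing, leave the panel lying where it is and leave the other things on the bench alone.

Things in the scene. Friction and masses are not known exactly. Their poses are not given: they have to be found in the camera images.
- clamp: Bench clamp, fixed: aluminium base plate 290 x 150 x 15 mm. Origin on the bench top; x = clamp's forward (from the fixed jaw at the near end to the cam at the far end), y its left. Plate x -155..135, y -75..75 mm. Fixed jaw x -145..-120, top 45 mm above the bench; then panel, sliding jaw, cam. Side rails (x -12..33, |y| 28..48) and two stop pins, at (30, 54) and (45, -63), rise to 52 mm.
- cam (a joint): Cam's turn about its upright pivot, rad. 0 = low point: handle along the clamp's +y (left). Starts near 3 (high: handle to the right, thick side at the jaw); falls to 0 as the handle swings counter-clockwise seen from above, past the far side. Handle direction from the clamp's x towards y = pi/2 minus this. Range -0.45 (overshot, rim rises again) to 3.35. Stiff, stays put: about 6 N at the knob.
- cam_knob (a point): Centre of the black upright knob on the end of the cam's handle, 90 mm from the pivot: diameter 24 mm, from 50 to 95 mm above the bench (this point at 72.5 mm). The flat steel handle arm under it, 16 mm wide, has its top 50 mm above the bench.
- cam_pivot (a point): On the cam's pivot axis (clamp x 70.5, y 0 mm), 45 mm above the bench. The cam is a round steel disc of radius 34 mm with its centre 12 mm off the pivot: rim 22 mm from the pivot at the thin side, 46 mm at the thick side; 17 to 41 mm above the bench. The pivot bolt's head rises to 58 mm.
- jaw (a joint): Travel of the sliding jaw (the cam's follower) along the clamp's +x, m. 0 = shut on the panel, where it starts. With the cam at its low point it slides until it meets the cam at 0.0242; with the cam high it is blocked within about 1.5 mm. About 4 N moves it, and it stays where it is left.
- jaw_face (a point): Middle of the sliding jaw's near face, the one to push (it looks to the clamp's -x), 60 mm above the bench; axes as the clamp's. It belongs to an upright steel plate 14 mm thick, 120 mm wide, top 75 mm above the bench; the panel covers it only up to 33 mm. Behind the plate the slide is a block 70 mm wide, top 44 mm above the bench.
- panel_mid (a point): Centre of the clamped switch panel, a loose black and grey plastic part, 65 mm (clamp x) x 120 mm (y) x 18 mm high, flat on the base plate between the jaws, top 33 mm above the bench. Stays where it is.
- tape: Bystander: roll of tape lying flat, 96 mm diameter, 25 mm high; origin at the underside's centre.
- jar: Bystander: white jar, 56 mm diameter, 75 mm high; origin at the underside's centre.
- driver: Bystander: screwdriver lying on the bench, 190 mm long, about 30 mm high; x axis along it.
- tray: Bystander: open grey tray of trim clips, 90 x 130 x 35 mm; origin at the underside's centre.
Not all that is in view belongs to the job. Leave any orange look-alike of the part that bears panel_mid alone.

How it is judged:
By the outcome, as a careful person would: the job done as asked, in the order asked, and still so for the second after the job is handed in, with the robot touching nothing.
It also fails if it takes over 64 s, if anything falls off the work surface, if the arm or the gripper's body presses on something with over 40 N, if the wrist force passes 120 N, or if a joint passes its speed limit or range.

## Working session

There is one attempt and no reset: what is moved stays moved. The work goes in short steps, each a Python script; the robot and the scene stay as the last script left them, time stands still between calls to the robot, and variables do not carry over. Pictures are saved under pics/ and viewed, and the job is handed in when it is done.

```bash
ls; mkdir -p pics
python3 - <<'E'
from station import env, set_gripper, viewer, workorder
import cv2
print(env.read_state())
for n in ["scene","side","wrist"]:
    p=viewer.camera_params(n); print(n,p)
    cv2.imwrite(f"pics/{n}0.png",viewer.camera(n))
E
```

```text
pics
{'time_s': 0.0, 'qpos': array([ 1.25798293e+00,  4.23816042e-01,  1.63067972e+00,  3.57437175e-06,
        1.08861371e+00, -1.90251293e-02]), 'dq': array([ 0.00175644,  0.00017377, -0.00143434, -0.00108703,  0.00207456,
       -0.00043433]), 'tau': array([ 5.85802809e-04, -5.44633126e+01, -2.73663855e+01,  6.43829280e-02,
        2.27703725e-02, -1.01475475e-04]), 'tool_pos': array([180.84377565, 597.81112405, 301.9211341 ]), 'orientation': array([ 1.46367206e-01,  9.89230037e-01, -7.47732637e-04, -1.26819211e-04]), 'force': array([-0.42539698, -1.05559066,  0.09031963]), 'wrist_torque': array([-0.0042229 ,  0.03162789, -0.03215603]), 'width': 87.80810581329226}
scene {'fx': 450.7859504119192, 'fy': 450.7859504119192, 'cx': 313.5433845695137, 'cy': 252.67251042806316, 'pose': array([[-2.55646253e-02, -7.15083886e-01,  6.98571032e-01,
         1.20662634e+03],
       [ 9.99585139e-01, -2.75588405e-02,  8.37013925e-03,
         5.70485968e+01],
       [ 1.32664559e-02,  6.98495202e-01,  7.15491757e-01,
         8.06678574e+02],
       [ 0.00000000e+00,  0.00000000e+00,  0.00000000
[... 261 characters left out ...]
6.98542374e-01,  6.35600360e-01,
         6.79944768e+02],
       [-4.27978815e-03,  6.74093296e-01,  7.38633815e-01,
         8.38268708e+02],
       [ 0.00000000e+00,  0.00000000e+00,  0.00000000e+00,
         1.00000000e+00]])}
wrist {'fx': 387.1252969302167, 'fy': 387.1252969302167, 'cx': 323.6923983777742, 'cy': 236.70296024362932, 'tool_from_camera': array([[ 2.38001370e-05,  9.58287393e-01,  2.85806353e-01,
         7.97103133e+01],
       [ 9.99999969e-01, -9.33998849e-05,  2.29889207e-04,
         3.47126297e-01],
       [ 2.46994210e-04,  2.85806339e-01, -9.58287366e-01,
        -8.27613526e+01],
       [ 0.00000000e+00,  0.00000000e+00,  0.00000000e+00,
         1.00000000e+00]])}
```

View pics/scene0.png

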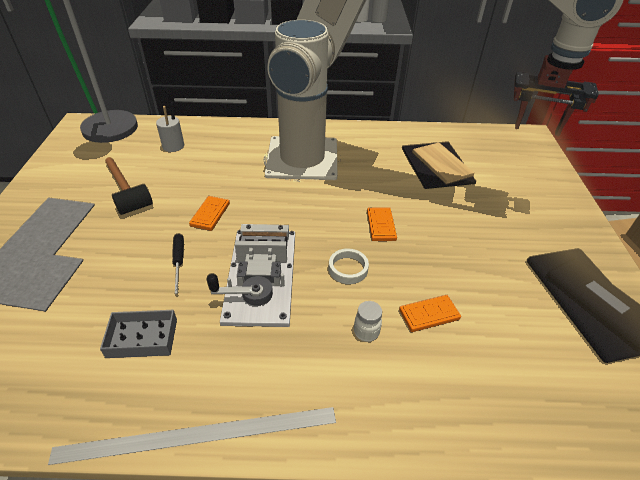

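View pics/side0.png

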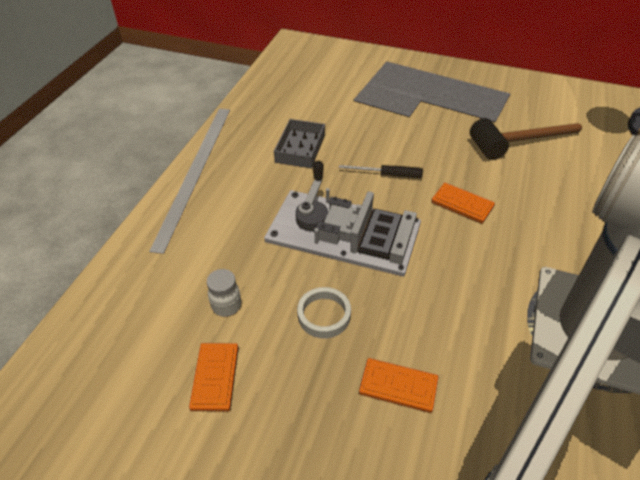

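Run:
```python
import cv2
a=cv2.imread("pics/scene0.png")[210:340,160:320]; cv2.imwrite("pics/sc_crop.png",cv2.resize(a,None,fx=4.5,fy=4.5,interpolation=cv2.INTER_CUBIC))
a=cv2.imread("pics/side0.png")[140:285,250:440]; cv2.imwrite("pics/sd_crop.png",cv2.resize(a,None,fx=4,fy=4,interpolation=cv2.INTER_CUBIC))
```

```text
(no output)
```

View pics/sc_crop.png

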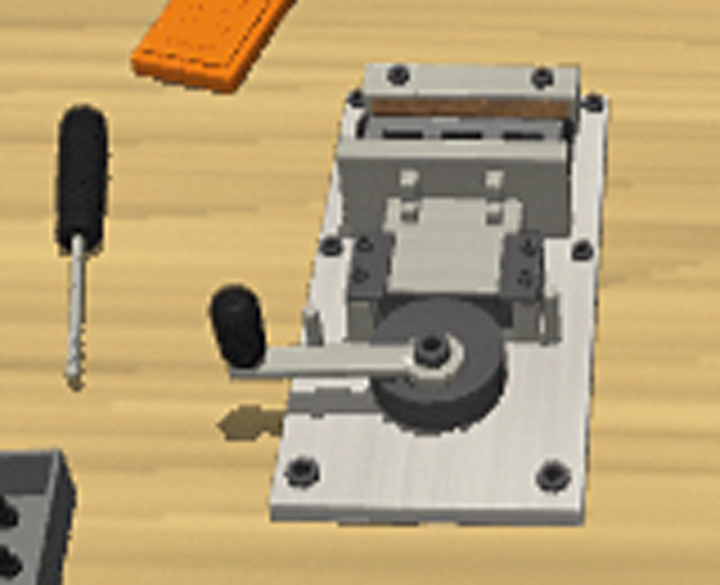

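View pics/sd_crop.png

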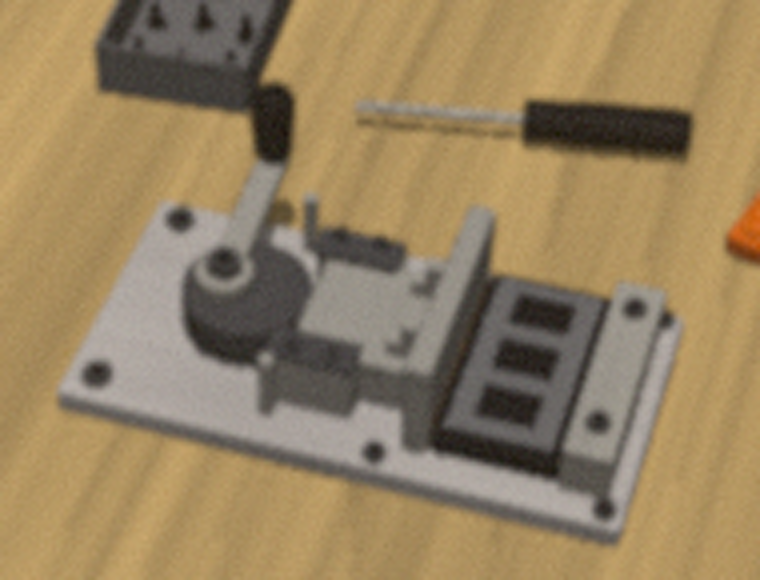

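```bash
cat > h.py <<'E'
import numpy as np
from station import env, set_gripper, viewer, workorder
def ray(n,u,v):
    p=viewer.camera_params(n);T=np.array(p["pose"])
    d=T[:3,:3]@np.array([(u-p["cx"])/p["fx"],-(v-p["cy"])/p["fy"],-1.]); return T[:3,3],d
def onz(n,u,v,z):
    o,d=ray(n,u,v); return o+d*(z-o[2])/d[2]
def proj(n,P):
    p=viewer.camera_params(n);T=np.array(p["pose"]);c=T[:3,:3].T@(np.array(P)-T[:3,3])
    return p["cx"]+p["fx"]*c[0]/-c[2], p["cy"]-p["fy"]*c[1]/-c[2]
def fit(A,B): # A local -> B world 2D
    A=np.array(A,float);B=np.array(B,float);a=A-A.mean(0);b=B-B.mean(0)
    th=np.arctan2((a[:,0]*b[:,1]-a[:,1]*b[:,0]).sum(),(a*b).sum())
    R=np.array([[np.cos(th),-np.sin(th)],[np.sin(th),np.cos(th)]]);t=B.mean(0)-R@A.mean(0)
    return th,t,B-(A@R.T+t)
E
python3 - <<'E'
from h import *
np.set_printoptions(precision=1,suppress=True)
s=lambda u,v:(160+(u+.5)/4.5-.5,210+(v+.5)/4.5-.5)
d=lambda u,v:(250+(u+.5)/4-.5,140+(v+.5)/4-.5)
S=[onz("scene",*s(u,v),15)[:2] for u,v in [(272,504),(583,508),(607,97)]]
D=[onz("side",*d(u,v),15)[:2] for u,v in [(60,393),(165,203),(682,318),(617,533)]]
for n,A,B in [("scene",[(135,-75),(135,75),(-155,75)],S),("side",[(135,75),(135,-75),(-155,-75),(-155,75)],D)]:
    th,t,r=fit(A,B); print(n,th,t,r.tolist()); 
th,t,r=fit([(135,-75),(135,75),(-155,75),(135,75),(135,-75),(-155,-75),(-155,75)],S+D);print(th,t,r)
R=np.array([[np.cos(th),-np.sin(th)],[np.sin(th),np.cos(th)]])
loc=lambda P:R.T@(np.array(P)[:2]-t)
print("bolt",loc(onz("scene",*s(432,345),58)),loc(onz("side",*d(225,262),58)))
print("knobtop",loc(onz("scene",*s(233,300),95)),loc(onz("side",*d(273,95),95)))
print("armend z50",loc(onz("scene",*s(244,362),50)),loc(onz("side",*d(270,155),50)))
print("jawface top mid z75",loc(onz("scene",*s(455,141),75)))
E
```

```text
scene 0.01676439012733101 [511.5 -74.9] [[-1.3537442098773909, 1.7785247672368598], [-1.695133765443643, -1.1448530669559958], [3.0488779753211475, -0.6336717002808854]]
side 0.013515195551163879 [507.4 -71.5] [[-2.188739805607156, -1.0063737384272144], [-2.6289776466034027, 1.028067591775823], [2.4491765014848283, -0.14259459947510322], [2.3685409507256736, 0.1209007461264946]]
0.012297477700562484 [509.1 -72.9] [[ 1.3  0.4]
 [ 0.3 -2.6]
 [ 5.1 -3.4]
 [-4.   0.6]
 [-4.2  2.6]
 [ 0.9  1.1]
 [ 0.6  1.3]]
bolt [72.7 -2.1] [68.1  2.4]
knobtop [ 78.7 -91.1] [ 72.4 -86.2]
armend z50 [ 78.8 -92.5] [ 75.9 -89.9]
jawface top mid z75 [-50.2  -1.6]
```

The only clamp is at scene (258,275): black and grey panel between its jaws. The orange look-alikes are at scene (210,212), (382,224) and (430,313), and I'll leave them alone. The rays put the pivot about 70 mm ahead of the clamp origin and the knob about 90 mm to the right, which matches the description. Next I'll take a closer wrist view to refine the pose.

```bash
cat >> h.py <<'E'
def Q(a): return [float(np.cos(a/2)),float(np.sin(a/2)),0.,0.]
def wray(st,u,v):
    from scipy.spatial.transform import Rotation as Ro
    p=viewer.camera_params("wrist");T=np.array(p["tool_from_camera"]);R=Ro.from_quat(st["orientation"]).as_matrix()
    o=st["tool_pos"]+R@T[:3,3]; d=R@T[:3,:3]@np.array([(u-p["cx"])/p["fx"],-(v-p["cy"])/p["fy"],-1.]); return o,d
def wonz(st,u,v,z):
    o,d=wray(st,u,v); return o+d*(z-o[2])/d[2]
E
python3 - <<'E'
from h import *
import cv2,pickle
print(onz("scene",368,338,0),onz("scene",348,270,0))
env.reach([620,-72,330],Q(0.013))
set_gripper(0)
st=env.read_state();im=viewer.camera("wrist");cv2.imwrite("pics/w1.png",im);pickle.dump(st,open("w1.pkl","wb"));print(st["time_s"],st["tool_pos"],st["qpos"],st["width"],st["force"])
E
```

```text
[666.71047346 169.16874879   0.        ] [4.74256053e+02 1.32233837e+02 1.13686838e-13]
4.3167 [620.00625425 -72.02031409 330.0157337 ] [-1.34703168e-01  3.93272642e-01  1.60817911e+00 -1.64446194e-05
  1.14012710e+00  1.42314127e+00] 0.5821509872697755 [ 0.23326735 -0.2363447  -0.04829014]
```

View pics/w1.png

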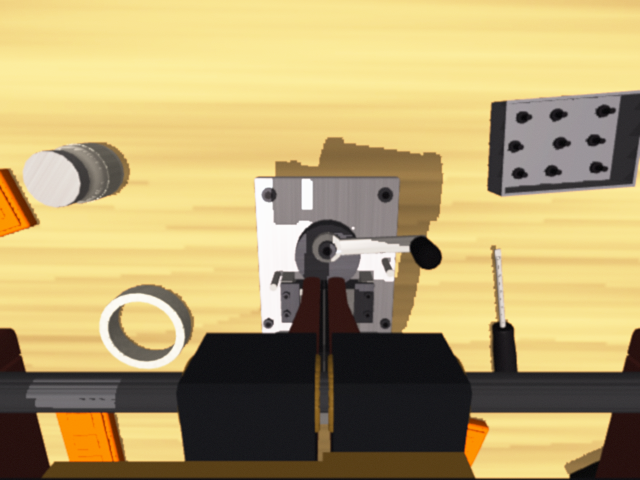

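Run:
```python
from h import *
import pickle,cv2
np.set_printoptions(precision=1,suppress=True)
st=pickle.load(open("w1.pkl","rb"))
im=cv2.imread("pics/w1.png")[160:350,240:460]; cv2.imwrite("pics/w1c.png",cv2.resize(im,None,fx=3.5,fy=3.5,interpolation=cv2.INTER_CUBIC))
for n,u,v,z in [("FL",256,177,15),("FR",398,177,15),("bolt",326,249,58),("knobtop",429,257,95),("hole FL",269,195,15),("FR",385.5,195,15),("holes mid R",385,323,15),("L",268,323,15)]: print(n,wonz(st,u,v,z))
```

```text
FL [642.   -1.8  15. ]
FR [ 643.9 -147.3   15. ]
bolt [579.5 -74.2  58. ]
knobtop [ 585.6 -163.5   95. ]
hole FL [623.5 -14.6  15. ]
FR [ 625.1 -135.6   15. ]
holes mid R [ 476.7 -143.7   15. ]
L [474.9  -9.4  15. ]
```

View pics/w1c.png

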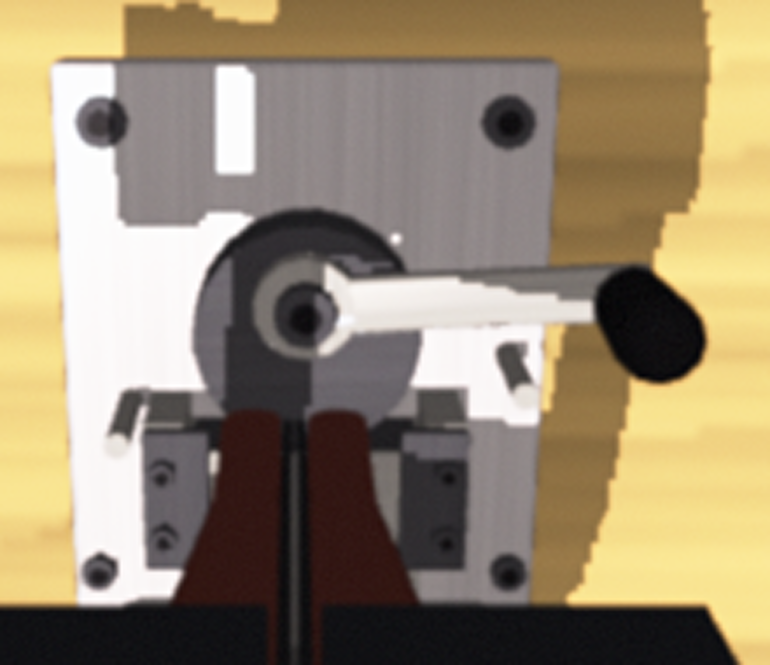

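Wrist view: plate far corners at (256,177) and (398,177), bolt at (326,249) and knob top at (429,257). The pivot comes out at about (579.5,-73.5), within 2 mm of the other cameras. The handle is at about -1.50 rad (cam ≈ 3.07). Next is the sweep, with the fingers closed and the tips at z 60.

```bash
cat > sweep.py <<'E'
from h import *
import sys
P=np.array([579.7,-73.3]);Z=60+80
def pose(phi,off):
    u=np.array([np.cos(phi),np.sin(phi)]);t=np.array([-u[1],u[0]])
    p=P+90*u-off*t; return [*p.tolist(),Z],Q(phi+np.pi/2)
E
python3 - <<'E'
from sweep import *
ph=np.linspace(-1.5,np.pi/2-0.06,19)
for f in ph:
    assert env.ik(*pose(f,22)) is not None
p,q=pose(-1.5,42)
env.reach([p[0],p[1],200],q); env.move_l(p,q,rate=120)
print(env.read_state()["time_s"])
print(env.move_l(pose(-1.5,22)[0],q,rate=60,f_stop=35),env.read_state()["force"])
for f in ph[1:]:
    h=env.move_l(*pose(f,22)[:1],rot=pose(f,22)[1],rate=80,f_stop=35)
    s=env.read_state(); print(round(s["time_s"],2),round(f,2),h,s["force"].round(1),np.abs(s["dq"]).max().round(2))
    if h: break
import cv2
for n in("scene","side"): cv2.imwrite(f"pics/{n}2.png",viewer.camera(n))
E
python3 - <<'E'
import cv2
a=cv2.imread("pics/scene2.png")[180:350,180:380]; b=cv2.imread("pics/side2.png")[130:300,230:430]
cv2.imwrite("pics/c2.png",cv2.resize(cv2.hconcat([a,b]),None,fx=2,fy=2,interpolation=cv2.INTER_CUBIC))
E
```

```text
5.7583
False [-0.79519423  0.24552435  0.7212427 ]
6.58 -1.33 False [-0.6 -0.3  0.6] 0.01
6.92 -1.17 False [-0.6 -1.2 -1.4] 0.0
7.27 -1.0 False [-1.4 -0.8 -0.3] 0.0
7.61 -0.83 False [-1.2  0.7 -0.4] 0.0
7.95 -0.66 False [0.7 0.1 0.6] 0.0
8.29 -0.5 False [ 0.2  0.2 -0.4] 0.0
8.63 -0.33 False [-0.1  0.4 -0.4] 0.0
8.97 -0.16 False [ 0.8  0.1 -0.5] 0.0
9.32 0.01 False [-0.4  0.6  0.3] 0.0
9.66 0.17 False [-0.4 -0.1  0.7] 0.0
10.0 0.34 False [ 0.8 -0.1 -0.3] 0.0
10.34 0.51 False [ 0.2 -0.2 -0.5] 0.0
10.68 0.67 False [-0.2  0.4 -0.9] 0.0
11.03 0.84 False [-0.   0.4 -0.5] 0.0
11.37 1.01 False [ 0.7 -0.3 -0.3] 0.0
11.71 1.18 False [ 1.3 -0.9 -0.2] 0.0
12.05 1.34 False [ 1.1 -0.5  0.4] 0.0
12.39 1.51 False [ 1.2 -0.2  0.9] 0.0
```

View pics/c2.png

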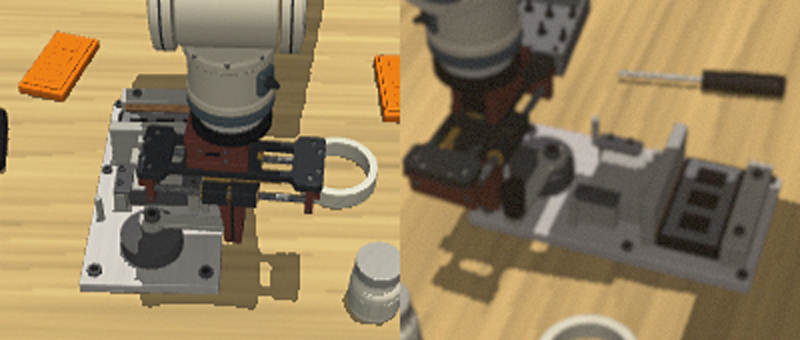

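The handle has swung round to the left; the knob is at side-crop (515,190). I'll back off and measure from above.

Run:
```python
from sweep import *
import cv2,pickle
p,q=pose(np.pi/2-.06,50)
env.move_l(p,q,rate=120); env.move_l([p[0],p[1],250],q,rate=250)
env.reach([590,-40,330],Q(np.pi))
st=env.read_state();cv2.imwrite("pics/w3.png",viewer.camera("wrist"));pickle.dump(st,open("w3.pkl","wb"))
for n in("scene","side"): cv2.imwrite(f"pics/{n}3.png",viewer.camera(n))
print(st["time_s"])
a=cv2.imread("pics/w3.png")
cv2.imwrite("pics/w3c.png",a)
```

```text
13.975
```

View pics/w3.png

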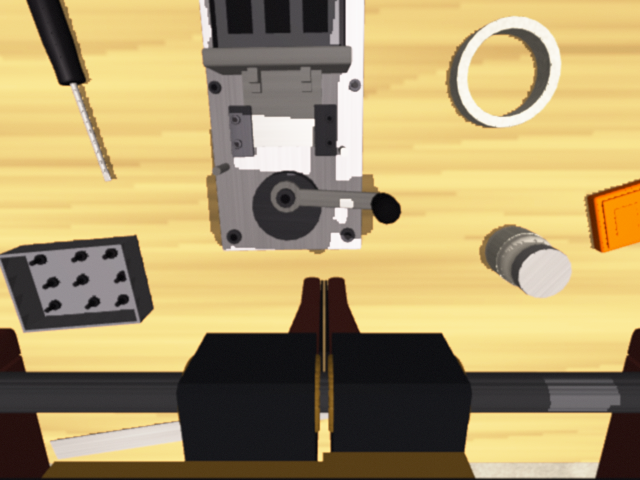

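View pics/scene3.png

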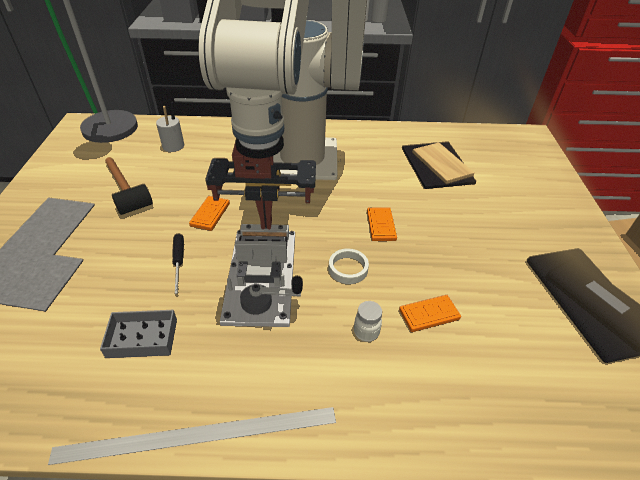

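View pics/side3.png

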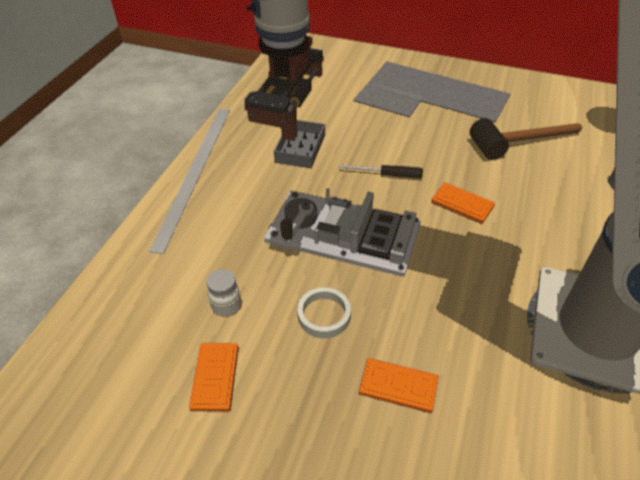

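Run:
```python
from h import *
import pickle,cv2
np.set_printoptions(precision=1,suppress=True)
st=pickle.load(open("w3.pkl","rb"))
im=cv2.imread("pics/w3.png")[30:260,195:415]; cv2.imwrite("pics/w3c.png",cv2.resize(im,None,fx=2.6,fy=2.6,interpolation=cv2.INTER_CUBIC))
for n,u,v,z in [("bolt",286,199,58),("knobtop",388,209,95),("FL",361,248,15),("FR",223,248,15),("hFR",234,237,15),("hFL",348,235,15),("hNR",215,87,15),("hNL",355,85,15),("jawtopL near?",350,48,75),("jawtopR",205,50,75)]: print(n,wonz(st,u,v,z))
```

```text
bolt [578.5 -74.   58. ]
knobtop [579.9  14.5  95. ]
FL [640.4   0.9  15. ]
FR [ 640.1 -147.7   15. ]
hFR [ 627.8 -135.    15. ]
hFL [625.8 -13.3  15. ]
hNR [ 477.9 -143.1   15. ]
hNL [476.3  -9.1  15. ]
jawtopL near? [454.1 -18.2  75. ]
jawtopR [ 455.4 -133.1   75. ]
```

View pics/w3c.png

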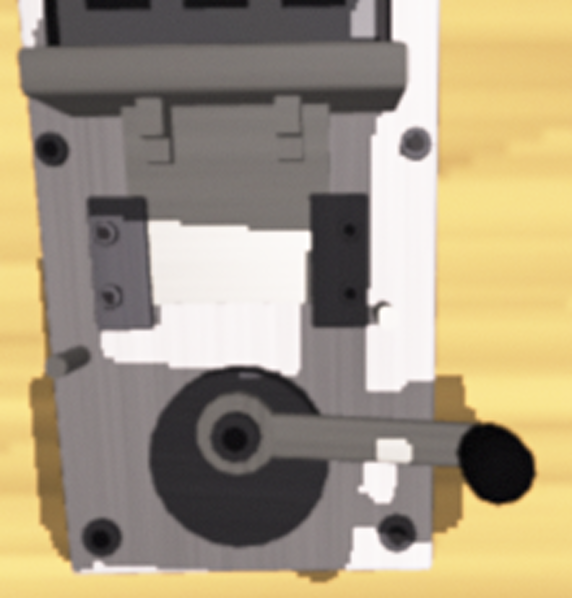

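Run:
```python
from h import *
import pickle
st=pickle.load(open("w3.pkl","rb"))
w=lambda u,v,z:wonz(st,195+(u+.5)/2.6-.5,30+(v+.5)/2.6-.5,z)
a=w(273.5,434.5,50);b=w(462,445.5,50);c=w(236,436,58);k=w(500,466,95);kb=w(478,445,50)
for n,x,y in(("edge mid",a,b),("bolt-armend",c,b),("bolt-knobtop",c,k)): print(n,np.arctan2(*(y-x)[[1,0]]),x,y)
l=w(22,52,75);r=w(405,46,75);print("jaw face",l,r,np.arctan2(-(r-l)[0],(r-l)[1]))
l=w(55,43,33);r=w(375,40,33);print("panel edge",l,r)
```

```text
edge mid 1.5101674370221252 [577.92560738 -61.66419317  50.        ] [582.09042263   6.94519273  50.        ]
bolt-armend 1.5076907053740098 [576.94392265 -74.50026928  58.        ] [582.09042263   6.94519273  50.        ]
bolt-knobtop 1.538042232289113 [576.94392265 -74.50026928  58.        ] [579.83157289  13.62970521  95.        ]
jaw face [ 455.13396395 -134.50888907   75.        ] [453.64751533 -17.80872214  75.        ] 0.01273664197343927
panel edge [ 445.466322   -134.88441353   33.        ] [444.70115187 -25.43548534  33.        ]
```

The clamp yaw is about 0.013 and the handle at 1.51–1.54 world, so it is about 0.06 rad short of the low point. I'll nudge it and re-measure.

Run:
```python
from sweep import *
import cv2,pickle
p,q=pose(1.45,50)
env.reach([p[0],p[1],230],q); env.move_l(p,q,rate=150)
p2,q2=pose(1.57,24)
env.move_l(pose(1.57,45)[0],q2,rate=80)
print(env.move_l(pose(1.57,22)[0],q2,rate=30,f_stop=35),env.read_state()["force"])
env.move_l(pose(1.57,50)[0],q2,rate=120); env.move_l([*pose(1.57,50)[0][:2],250],q2,rate=250)
env.reach([590,-40,330],Q(np.pi))
st=env.read_state();im=viewer.camera("wrist");cv2.imwrite("pics/w4.png",im);pickle.dump(st,open("w4.pkl","wb"))
print(st["time_s"],st["tool_pos"])
cv2.imwrite("pics/w4c.png",cv2.resize(im[30:260,195:415],None,fx=2.6,fy=2.6,interpolation=cv2.INTER_CUBIC))
```

```text
False [ 4.89684405  2.13761949 -2.54364957]
18.1833 [589.48710537 -40.06029173 328.46689934]
```

View pics/w4c.png

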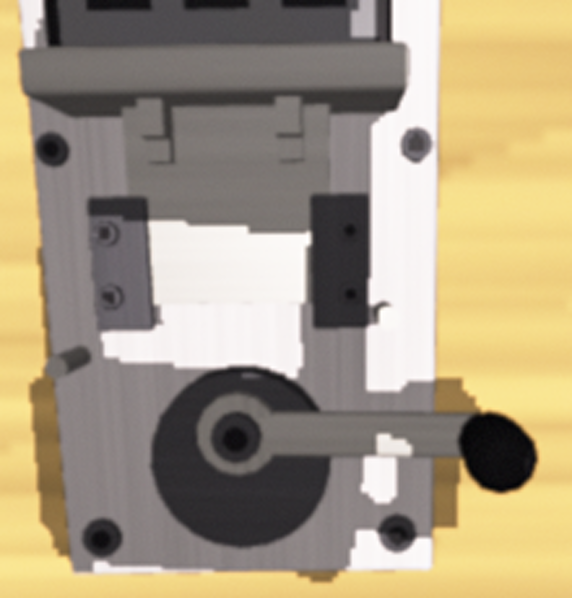

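The handle is now within about 0.02 rad of square: its arm slope in the image matches the rails and plate edge. The knob top is at crop (501,453). The jaw hasn't moved, with its face at about x=454.5. Next I'll push the jaw.

Run:
```python
from sweep import *
import cv2,pickle
q=Q(np.pi+.013)
env.reach([424,-74.5,210],q); env.move_l([424,-74.5,133],q,rate=120)
print(env.read_state()["tool_pos"],env.read_state()["force"].round(1))
h=env.move_l([490,-73.7,133],q,rate=25,f_stop=16)
s=env.read_state();print(h,s["time_s"],s["tool_pos"],s["force"].round(1))
env.hold(.3); s=env.read_state();print(s["tool_pos"],s["force"].round(1))
for n in("scene","side"): cv2.imwrite(f"pics/{n}5.png",viewer.camera(n))
a=cv2.imread("pics/scene5.png")[180:350,180:380]; b=cv2.imread("pics/side5.png")[130:300,230:430]
cv2.imwrite("pics/c5.png",cv2.resize(cv2.hconcat([a,b]),None,fx=2,fy=2,interpolation=cv2.INTER_CUBIC))
```

```text
[424.669627   -74.53963497 133.39086959] [ 0.9 -0.   0.3]
True 21.5333 [466.74948233 -73.71207928 132.39853878] [-0.4  0.7  0.6]
[465.16656304 -73.55778433 131.92287726] [ 0.1 -0.2 -0.3]
```

View pics/c5.png

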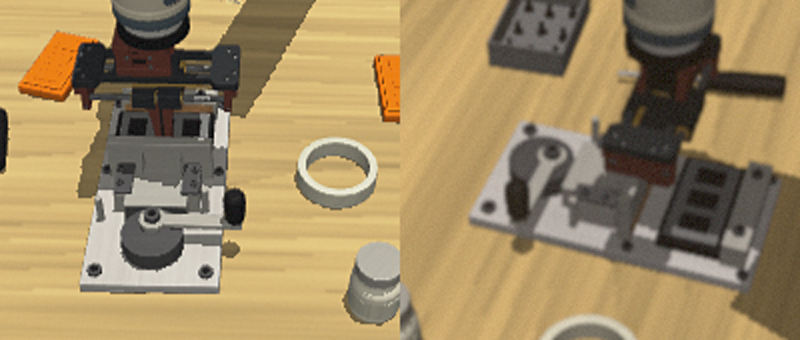

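It stopped about where the cam should meet the jaw. I'll press once more, firmly but slowly, to confirm it is home.

Run:
```python
from sweep import *
import cv2,pickle
q=Q(np.pi+.013)
h=env.move_l([478,-73.7,133],q,rate=12,f_stop=24)
s=env.read_state();print(h,s["time_s"],s["tool_pos"],s["force"].round(1))
env.move_l([435,-74.2,133],q,rate=80); env.move_l([435,-74.2,250],q,rate=200)
env.reach([590,-40,330],Q(np.pi)); env.hold(.3)
st=env.read_state();im=viewer.camera("wrist");cv2.imwrite("pics/w6.png",im);pickle.dump(st,open("w6.pkl","wb"));print(st["time_s"],st["tool_pos"])
cv2.imwrite("pics/w6c.png",cv2.resize(im[0:260,195:415],None,fx=2.3,fy=2.3,interpolation=cv2.INTER_CUBIC))
cv2.imwrite("pics/side6.png",cv2.resize(viewer.camera("side")[140:285,230:440],None,fx=3.6,fy=3.6,interpolation=cv2.INTER_CUBIC))
```

```text
True 22.65 [467.33594142 -73.26768003 131.53729927] [ 0.3  1.  -0.4]
24.975 [589.14165664 -40.32093494 329.54974533]
```

View pics/w6c.png

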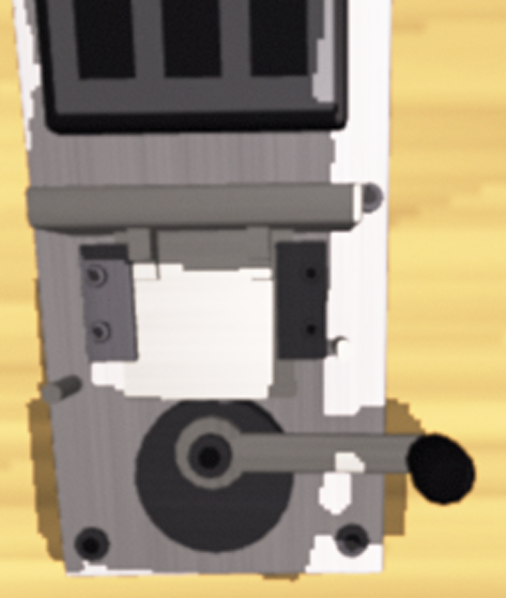

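View pics/side6.png

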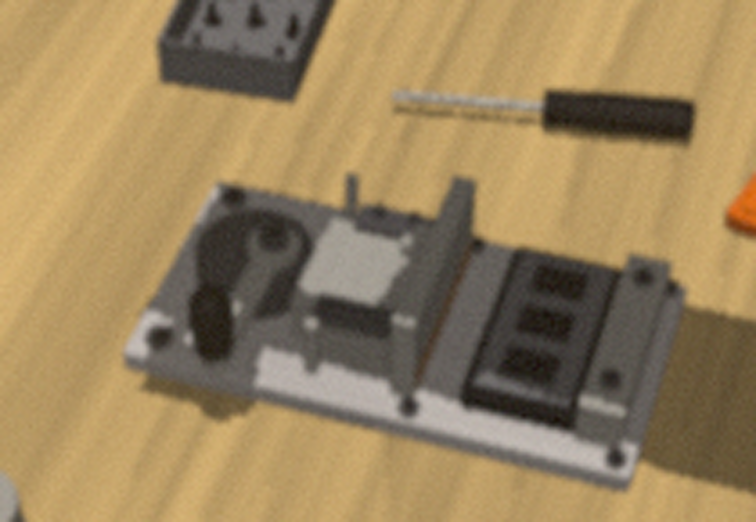

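Run:
```python
from h import *
import pickle
st=pickle.load(open("w6.pkl","rb"))
w=lambda u,v,z:wonz(st,195+(u+.5)/2.3-.5,(v+.5)/2.3-.5,z)
l=w(28,190,75);r=w(360,185,75);print("jaw face",l,r)
l=w(50,130,22);r=w(340,130,22);print("panel edge",l,r)
a=w(245,453.5,50);b=w(405,455,50);c=w(208.5,457.5,58);k=w(442,468,95)
for n,x,y in(("edge",a,b),("knob",c,k)): print(n,np.arctan2(*(y-x)[[1,0]]),x,y)
```

```text
jaw face [ 478.91477566 -134.61042301   75.        ] [477.33599422 -17.2950519   75.        ]
panel edge [ 451.60280106 -138.7582225    22.        ] [451.67162546 -22.23903267  22.        ]
edge 1.5608309083804406 [577.938529   -60.99345389  50.        ] [578.59566004   4.94550211  50.        ]
knob 1.6074971623462824 [578.05818438 -75.2737392   58.        ] [574.81719232  12.99500811  95.        ]
```

```bash
python3 -c "
from h import *
print(workorder.sign_off(), env.read_state()['time_s'])"
```

```text
the job is handed in; nothing more can be done
the job is handed in; nothing more can be done
```

The clamp is open and the job is handed in; the robot's clock last read about 25 s, and no verdict was reported.

- **Cam:** With the fingers closed, I pushed the knob round past the far side, looked from above, and nudged it about 0.05 rad further. The last view shows the handle pointing square to the left. The two handle estimates, 1.561 and 1.607 rad, lie either side of the 1.584 target, so the cam is within about 0.03 rad of its low point. That spread is the limit of what the pictures can show.
- **Jaw:** I then pushed the sliding jaw forward until it met the cam, and a second, firmer press moved it less than 1 mm more. From the pictures it travelled about 23.7 mm, where 24.2 mm is expected and the measurement is good to about 1 mm. It looks to be touching the cam.
- **Panel and other things:** The panel still lies flat where it was, with a clear gap to the jaw. I saw nothing else on the bench move. The gripper was clear of everything when I handed in.

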